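# Hang a shelf bracket on a slotted upright and secure it

### The arm

A 7-joint arm with a two-finger parallel gripper is mounted at the origin on a cart in front of the work surface, level with it; the furniture and walls round the work are solid. World frame = base frame: x ahead of the robot, y to its left, z up, the work surface at z = 0. Lengths are in m, angles in degrees, forces in N, time in s.
With the tool pointing down it reaches from about 0.425 to 0.875 m from the base axis. Payload 4.7 kg.
Tool frame: the origin (TCP) lies midway between the tips of the shut fingers; the grasp point (between the pads) lies 19 mm behind it; z points along the fingers, x is the direction in which the jaws open and shut, and the axes are right-handed (so a half turn about z gives the same grasp; the last joint's range is limited). The gripper opens to 87 mm and grips with 3 to 60 N. Pads are 19 mm wide; open, the fingers measure 117 mm over their backs; the gripper's body (75 mm by 190 mm) begins 51 mm behind the grasp point.
Start: joints at [67.615, 18.392, -4.016, 83.108, 1.295, 78.541, -3.26], TCP at [0.256, -0.597, 0.223] pointing down, gripper open.
Joint ranges: [-163.93, 163.93], [-17.29, 119.83], [-79.2, 71.16], [3.27, 140.29], [-89.18, 269.18], [5.43, 117.66], [-154.24, 154.24]. Speed limits (degrees/s): [147.25, 147.25, 180, 180, 180, 180, 180].

### API

Orientations are given as [roll, pitch, yaw] about the fixed x, y, z axes, in that order (R = Rz(yaw) Ry(pitch) Rx(roll)).
In Python, from cell import env gives the robot as it stands.
- The arm moves only by the tool carry_out, never from a script. Its argument "plan" is a list of rows, each an object with "grip": the closure, from 0 (fully open) to 1 (shut); "dp": the shift along the tool's x, y, z in m, a list of three; "rotation": the turn, a rotation vector about the tool's x, y, z in degrees, a list of three. In form: [{"grip": grip, "dp": [dx, dy, dz], "rotation": [wx, wy, wz]}, ...]. A call has 1 to 8 rows; each row shifts and turns the pose as measured when the row begins, along the tool's axes as they then stand; what a row does not reach is not made up. A row lasts 1/12 s, in which the tool goes at most 41.7 mm and 7.16 degrees, less where a joint would pass 70% of its speed; a pose out of reach is approached as far as the arm can. A call is refused whole if a number of a shift passes 0.0417 or a number of a turn 7.16, either way. A call with a gripper value outside its range is refused whole. The fingers move at their own pace and stop on an object; "force" is the grip in N (left out, the last holds). Time passes only in rows, so rows that do not move let the fingers close. It gives the time, the measured TCP pose, the force and the opening at its end, in the units of the state.
- env.get_obs(): the state, without advancing time (a new reading comes with each control period).
- env.read_camera(name): name is "side" or "top"; returns the picture (400x640x3 uint8, red, green, blue); there is no depth.
- env.camera_params(name): a dict with "fx", "fy", "cx", "cy" (pixels), "k1" (the pictures are not rectified: a ray, as slopes to the right and down, at radius r is drawn at 1 + k1 r^2 times it, then the intrinsics apply), "R" (3x3) and "t" (3): a world point X has camera coordinates R X + t. Camera axes: x right, y down, z forward; pixel columns grow to the right and rows downward; lengths in m; the calibration is good to about 2 mm. A picture is of the moment at which its call begins. camera_params takes no time and is no camera call.
- env.sign_off(): hands the job in, once; it reports no verdict.
The state is a dict: "time_s": time; "qpos": joint angles; "joint_velocities": joint speeds; "effort": joint torques, N m; "tool_pos": TCP position; "tool_rot": TCP orientation; "force": force on the tool from outside, world axes, zero at the start; "wrist_torque": the same for the moment, N m; "grip_width": finger opening in m.
Only numpy, scipy, OpenCV 4.12 (cv2) and the standard library are available. Lean on these libraries where they do the work, as an engineer would, in place of code of your own. Each camera call takes 0.05 s, during which the arm holds its last target. There are 200 camera calls.

### The job

Hang the loose wooden bracket on the steel upright by putting its two hooks into the upper two slots and letting it down, then press it fully home past the sprung rollers. After that, turn the turnbutton on top of the upright to its stop, straight across the bracket's head, so that the bracket cannot lift out, and leave the tools lying about where they are.

Things in the scene. Friction and masses are not known exactly. Their poses are not given: they have to be found in the camera images.
- bracket: Loose bracket, 220 g, stands on its flat plywood arm; origin in the middle of the underside. x runs from the front lip back to the hooks, z up. Arm: 75 mm to the front, 55 mm to the back, 48 mm wide, 8 mm thick, lip 22 mm high. Steel back plate at x 55 to 63 mm, 28 mm wide, 112 mm high, with a round ear on each side (44 mm over the ears, 50 mm up).
- bracket_web (a point): Where to grasp the bracket: on its upright plywood web, a 14 mm thick vertical board along x; grip it across y from above. 62.5 mm above the underside and 12 mm in front (-x) of the bracket's origin; the web's top is 22.5 mm above this point, the arm's top 54.5 mm below it. Same axes as the bracket.
- head (a point): Centre of the flat top of the bracket's steel head (28 mm along x, 32 mm along y), its highest part and the place to press on, with shut fingers; 61 mm behind (+x) and 49.5 mm above bracket_web. Same axes as the bracket.
- hook_upper (a point): Root of the bracket's upper hook: on the rear face of the back plate, at the underside of the hook's neck; 75 mm behind (+x) and 3.5 mm above bracket_web. Hook 12 mm wide; neck 8 mm high, 9 mm long from the plate; then a 5 to 6 mm thick tooth that hangs to 18 mm below this point (26 mm high, 15 mm long over all). Same axes as the bracket.
- hook_lower (a point): Root of the lower hook, same shape, 42 mm below hook_upper.
- upright: Fixed grey steel upright on a 150 x 150 mm foot, 12 mm thick; origin on the table top under the middle of its front face. x points into the upright (the way hooks go in), the face looks along -x to the robot, z up. Face: 6 mm sheet, 80 mm wide, hollow behind, top at 182 mm, with three slots on its middle line, each 20 mm wide, 34 mm high, 42 mm apart; the lowest is spare.
- slot_upper (a point): Middle of the bottom edge of the uppermost slot, in the plane of the face, 136 mm above the table. Same axes as the upright. A hook can go in while its root is 18 to 26 mm above this edge; it is home when the root lies on this edge and the back plate is on the face (3 mm play, so it hangs tilted about 0.05 rad).
- slot_lower (a point): The same for the middle slot, 94 mm above the table.
- rollers (a point): Midway between two sprung steel rollers, one each side of the middle slot in front of the face, 125 mm above the table (10 mm diameter, 39 mm apart at rest). A bracket let down in the slots stops with its ears on them, about 11 mm above home; pressing its head down those 11 mm with about 6 N forces them apart and it snaps home. Axes of the upright.
- turnbutton (a joint): Angle of the turnbutton, a flat steel bar on a vertical pivot on top of the upright: 0 (its stop) when it points along the upright's -x, across the bracket's head; 1.57 when it points along the upright's +y (parked about so at the start). Light friction, about 1 N at the knob; stays where left. Underside 185 mm above the table, 3 mm above the head of a bracket that is home; blocked by one that is not.
- knob (a point): Centre of the turnbutton's black upright round knob, 14 mm diameter, 28 mm high (its top 14 mm above this point, the top of the bar 14 mm below it, 195 mm above the table), 36 mm from the pivot.
- pivot (a point): Pivot of the turnbutton, 14 mm behind the upright's front face on its middle line, 185 mm above the table (underside of the bar). Same axes as the upright.
- tape_measure: Bystander: pocket tape measure; origin at its underside. To be left where it lies.
- brush_1: Bystander: ink brush with a wooden handle, lying, 135 mm long; origin at its underside. To be left where it lies.
- stapler: Bystander: desk stapler; origin at its underside. To be left where it lies.
- spool_cream: Bystander: wooden spool of pale thread, standing, 42 mm high; origin at its underside. To be left where it lies.
- bamboo_strip: Bystander: offcut of light wood, 130 mm long; origin at its underside. To be left where it lies.
Not all that is in view belongs to the job. Of the things shaped like the bracket, the plywood one is meant.

How it is judged (in metres and radians):
On the way:
1. the bracket is home: both hooks down on the bottom edges of the upper two slots, the turnbutton still clear of it (z of hook_upper in the frame of slot_upper between -0.004 and 0.003 m and x of hook_upper in the frame of slot_upper between -0.006 and 0.004 m and y of hook_upper in the frame of slot_upper between -0.007 and 0.007 m and z of hook_lower in the frame of slot_lower between -0.004 and 0.003 m and x of hook_lower in the frame of slot_lower between -0.006 and 0.004 m and y of hook_lower in the frame of slot_lower between -0.007 and 0.007 m and angle between bracket_web's own z axis and vertical below 0.12 rad and value of joint turnbutton above 0.7 rad), for 0.2 s.
At the end, for the whole second after the job is handed in: Both hook roots lie on the bottom edges of the upper two slots (to 3 mm in height, 4 mm in or 6 mm out, 7 mm sideways), the bracket upright within 0.12 rad and at rest, the turnbutton within 0.2 rad of its stop across the bracket's head (z of hook_upper in the frame of slot_upper between -0.004 and 0.003 m and x of hook_upper in the frame of slot_upper between -0.006 and 0.004 m and y of hook_upper in the frame of slot_upper between -0.007 and 0.007 m and z of hook_lower in the frame of slot_lower between -0.004 and 0.003 m and x of hook_lower in the frame of slot_lower between -0.006 and 0.004 m and y of hook_lower in the frame of slot_lower between -0.007 and 0.007 m and angle between bracket_web's own z axis and vertical below 0.12 rad and value of joint turnbutton below 0.2 rad and linear speed of bracket below 0.01 m/s); the robot touches nothing.
It fails at once if the tape measure is moved by more than 40 mm (distance of tape_measure from where it was at the start of the episode above 0.04 m).
It fails at once if the brush 1 is moved by more than 40 mm (distance of brush_1 from where it was at the start of the episode above 0.04 m).
It fails at once if the stapler is moved by more than 40 mm (distance of stapler from where it was at the start of the episode above 0.04 m).
It fails at once if the spool cream is moved by more than 40 mm (distance of spool_cream from where it was at the start of the episode above 0.04 m).
It fails at once if the bamboo strip is moved by more than 40 mm (distance of bamboo_strip from where it was at the start of the episode above 0.04 m).
It also fails if it takes over 67 s, if anything falls off the work surface, if the arm or the gripper's body presses on something with over 40 N, if the wrist force passes 120 N, or if a joint passes its speed limit or range.

## Working session

There is one attempt and no reset: what is moved stays moved. The work goes in short steps, Python scripts to look and compute and a tool call to move; the robot and the scene stay as the last step left them, time stands still between calls to the robot, and variables do not carry over. Pictures are saved under pics/ and viewed, about 8 in all and at most 12, crops included, and the job is handed in when it is done.

Besides the shell and the picture viewer there is one more tool, called after "Request:" in YAML: its name, and indented under it one key for each argument. carry_out: Moves the arm, as the interface text tells. Its arguments: {"type":"object","properties":{"plan":{"type":"array","items":{"type":"object","properties":{"grip":{"type":"number"},"dp":{"type":"array","items":{"type":"number"}},"rotation":{"type":"array","items":{"type":"number"}}}}},"force":{"type":"number"}},"required":["plan"]}

```bash
mkdir -p pics; ls
python3 - <<'E'
from cell import env
import cv2
o=env.get_obs(); print(o)
for n in("side","top"):
    cv2.imwrite(f"pics/{n}0.png",env.read_camera(n)[:,:,::-1]); print(n,env.camera_params(n))
E
```

```text
pics
{'time_s': 0.0, 'qpos': array([67.61473401, 18.43710434, -4.01472294, 83.1750334 ,  1.29635384,
       78.53844856, -3.26075346]), 'joint_velocities': array([-0.02864074,  0.02744018, -0.01565237, -0.05017395,  0.03247628,
        0.05843133, -0.04913117]), 'effort': array([-4.76111964e-04, -4.91282523e+01, -4.04182160e-01, -3.12532461e+01,
       -6.39740657e-02,  4.36851103e-02,  1.84841238e-04]), 'tool_pos': array([ 0.25571617, -0.59699985,  0.2214824 ]), 'tool_rot': array([ 1.79992754e+02,  1.05274596e-01, -6.68062388e+01]), 'force': array([ 0.37007655, -0.10823996,  0.59118998]), 'wrist_torque': array([-0.0045131 ,  0.02285356, -0.00534911]), 'grip_width': 0.08704837345287528}
side {'fx': 405.22712866563467, 'fy': 405.22712866563467, 'cx': 322.5399250789852, 'cy': 200.42938384935647, 'k1': -0.012662990424783749, 'R': array([[-0.97463091, -0.22367381,  0.00803846],
       [-0.11456766,  0.4677173 , -0.87642157],
       [ 0.19227282, -0.8551085 , -0.48147753]]), 't': array([0.5303473 , 0.21714078, 1.19294922])}
top {'fx': 414.8260127976645, 'fy': 414.8260127976645, 'cx': 324.56134373232453, 'cy': 196.95860086716414, 'k1': 0.016310939716339914, 'R': array([[-0.02299984, -0.99964997,  0.01307462],
       [-0.98464269,  0.02038679, -0.17338726],
       [ 0.17306002, -0.01686171, -0.98476693]]), 't': array([-0.079561  ,  0.55719318,  1.07801202])}
```

View pics/side0.png

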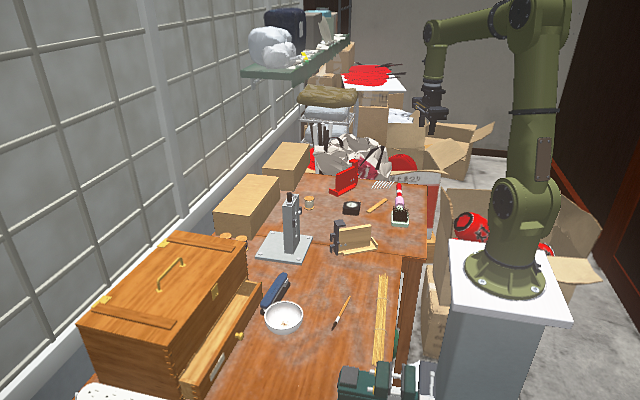

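View pics/top0.png

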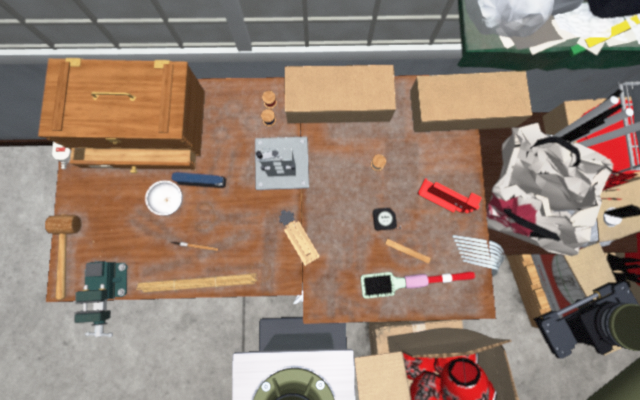

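The side view shows the plywood bracket at about (350,238) and the upright at about (290,230). In the top view they are at (298,238) and (282,162), with a red decoy at (450,195). Next I'll enlarge both regions.

```bash
cat > h.py <<'E'
import numpy as np, cv2
from cell import env
def ray(n,u,v):
    p=env.camera_params(n); R=np.array(p["R"]);t=np.array(p["t"])
    d=np.array([(u-p["cx"])/p["fx"],(v-p["cy"])/p["fy"]]); s=d.copy()
    for _ in range(8): s=d/(1+p["k1"]*(s@s))
    return -R.T@t, R.T@np.array([*s,1.])
def plane(n,u,v,z):
    c,d=ray(n,u,v); return c+d*(z-c[2])/d[2]
def tri(a,b):
    c1,d1=ray("side",*a);c2,d2=ray("top",*b)
    k=np.linalg.lstsq(np.c_[d1,-d2],c2-c1,rcond=None)[0]
    p,q=c1+k[0]*d1,c2+k[1]*d2
    return (p+q)/2,np.linalg.norm(p-q)
def proj(n,X):
    p=env.camera_params(n); c=np.array(p["R"])@X+p["t"]; s=c[:2]/c[2]
    s=s*(1+p["k1"]*(s@s)); return s*[p["fx"],p["fy"]]+[p["cx"],p["cy"]]
def crop(img,x0,y0,x1,y1,k):
    c=cv2.resize(img[y0:y1,x0:x1],None,fx=k,fy=k,interpolation=cv2.INTER_CUBIC)
    for x in range(-(-x0//10)*10,x1,10):
        cv2.putText(c,str(x),((x-x0)*k,8),0,.3,(0,0,255)); cv2.line(c,((x-x0)*k,10),((x-x0)*k,14),(0,0,255))
    for y in range(-(-y0//10)*10,y1,10): cv2.putText(c,str(y)+"-",(0,(y-y0)*k+3),0,.3,(0,0,255))
    return c
E
python3 - <<'E'
from h import *
s=cv2.imread("pics/side0.png");t=cv2.imread("pics/top0.png")
a=crop(s,250,180,385,270,5); cv2.imwrite("pics/s1.png",a)
b=crop(t,245,130,335,270,4); cv2.imwrite("pics/t1.png",b)
E
```

```text
(no output)
```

View pics/s1.png

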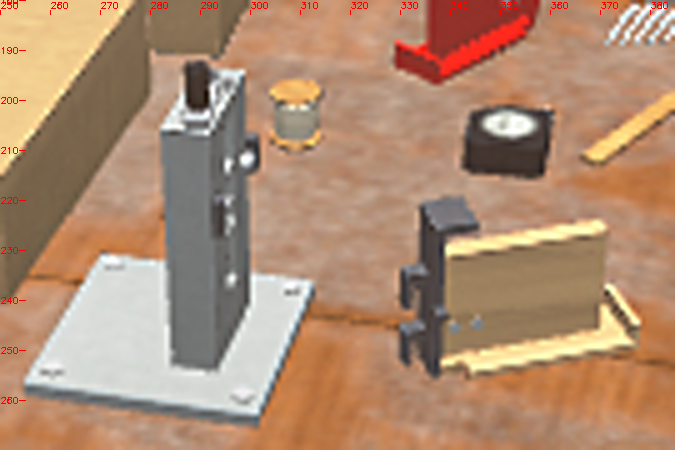

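View pics/t1.png

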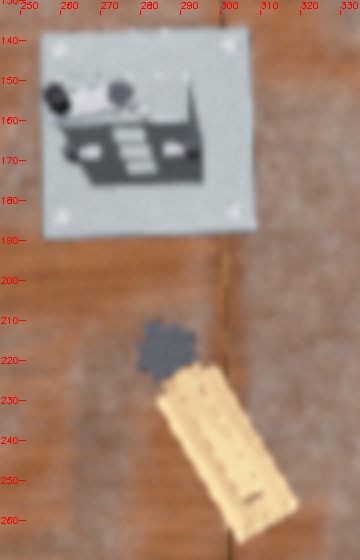

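Run:
```python
from h import *
np.set_printoptions(precision=4,suppress=True)
f=[plane("top",*p,.012)[:2] for p in [(254,139),(307,138),(309,187),(255.5,189.7)]]
print("foot",np.array(f),"c",np.mean(f,0)); fs=[plane("side",*p,.012)[:2] for p in [(270,231),(313,237.5),(302,262.5),(255,257)]]
print("footside",np.array(fs),np.mean(fs,0))
for n,a,b in [("L",f[3],f[0]),("R",f[2],f[1])]: d=b-a;print(n,np.degrees(np.arctan2(d[1],d[0])),np.hypot(*d))
for a,b in[(f[1],f[0]),(f[2],f[3])]: d=b-a;print(np.degrees(np.arctan2(-d[0],d[1])),np.hypot(*d))
print("pivot",plane("top",274.5,153.5,.197),"fronttop",plane("top",261,162,.182),plane("top",291,161,.182),"knobtop",plane("top",258,153,.209),plane("side",289.5,193,.209))
print("knob tri",tri((289.3,197.5),(258.5,155)))
print("rollers/slots side, slot upper",plane("side",295.5,203,.15))
a,b=plane("side",339,230,.085),plane("side",370,224.5,.085); print("webtop side",a,b,np.degrees(np.arctan2(*(a-b)[1::-1])))
for p,q,z in[((303.5,265.5),(284,230),.008),((317.5,257),(298,222),.008)]:
    a,b=plane("top",*p,z),plane("top",*q,z);print("edge",a,b,np.degrees(np.arctan2(*(b-a)[1::-1])),np.hypot(*(b-a)[:2]))
t=cv2.imread("pics/top0.png").astype(int);B,G,R=t[...,0],t[...,1],t[...,2]
m=((R-B<15)&(R<120));m[:205]=0;m[230:]=0;m[:,:272]=0;m[:,298:]=0
ys,xs=np.nonzero(m);print("head blob",len(xs),xs.mean(),ys.mean(),xs.min(),xs.max(),ys.min(),ys.max(),plane("top",xs.mean(),ys.mean(),.112))
w=((R>190)&(G>150)&(R-B>50));w[:215]=0;w[270:]=0;w[:,:275]=0;w[:,325:]=0
ys,xs=np.nonzero(w);r=cv2.minAreaRect(np.c_[xs,ys].astype(np.float32));c=cv2.boxPoints(r);print(r);print([(*p,plane("top",*p,.008)[:2]) for p in c])
```

```text
foot [[ 0.7349  0.1063]
 [ 0.7351 -0.0458]
 [ 0.5913 -0.0492]
 [ 0.5866  0.1012]] c [0.662  0.0281]
footside [[ 0.7353 -0.0416]
 [ 0.5851 -0.0379]
 [ 0.5846  0.0994]
 [ 0.7314  0.1067]] [0.6591 0.0316]
L 1.9640834087756691 0.148430658206066
R 1.339751346555334 0.14391377321851978
0.08146510240471032 0.1520491179744344
1.7851533297019477 0.15039963253799757
pivot [0.6375 0.0283 0.197 ] fronttop [0.6211 0.0625 0.182 ] [ 0.6222 -0.0101  0.182 ] knobtop [0.636  0.0659 0.209 ] [0.6364 0.0369 0.209 ]
knob tri (array([0.6297, 0.0644, 0.2097]), np.float64(0.002267466217123781))
rollers/slots side, slot upper [ 0.6336 -0.011   0.15  ]
webtop side [0.4912 0.0087 0.085 ] [ 0.4028 -0.0452  0.085 ] 31.368650819442568
edge [ 0.3734 -0.0304  0.008 ] [0.4718 0.0223 0.008 ] 28.174839314896815 0.11161160823391546
edge [ 0.3956 -0.0692  0.008 ] [ 0.4933 -0.0168  0.008 ] 28.189265903946147 0.11086653678030053
head blob 149 285.89261744966444 216.93959731543623 279 293 210 224 [0.4948 0.0087 0.112 ]
((300.5237731933594, 241.96328735351562), (44.37684631347656, 18.549053192138672), 59.4207763671875)
[(np.float32(281.2512), np.float32(227.5789), array([0.4787, 0.0298])), (np.float32(297.22055), np.float32(218.14247), array([ 0.5041, -0.0148])), (np.float32(319.79636), np.float32(256.34766), array([ 0.3972, -0.0755])), (np.float32(303.827), np.float32(265.78412), array([ 0.3726, -0.0313]))]
```

The upright's face is at about x 0.623, y 0.0275, with yaw about 1°. The bracket's origin is at about (0.450,-0.014) with yaw about 29°, so the web is at (0.440,-0.0195). The sizes agree: the foot measures about 150 mm, the arm width 45 mm and the head lies where it should. I'll start moving, with an added helper to work out the step sizes.

```bash
cat >> h.py <<'E'
from scipy.spatial.transform import Rotation as Ro
np.set_printoptions(precision=4,suppress=True)
def go(*w):
    "tool-frame shift and turn from the measured pose to world x,y,z[,yaw]"
    o=env.get_obs(); R=Ro.from_euler("xyz",o["tool_rot"],degrees=True)
    d=R.inv().apply(np.array(w[:3])-o["tool_pos"])
    r=(R.inv()*Ro.from_euler("xyz",[180,0,w[3] if len(w)>3 else o["tool_rot"][2]],degrees=True)).as_rotvec(degrees=True)
    print("t",o["time_s"],"pos",o["tool_pos"],"rot",o["tool_rot"],"F",o["force"],"w",o["grip_width"],"\n d",d,"n",np.linalg.norm(d)/.04,"r",r)
E
python3 -c "
from h import *
go(.47,-.33,.25,-61)"
```

```text
t 0.1 pos [ 0.2558 -0.597   0.2216] rot [179.9946   0.0993 -66.8043] F [-0.0647 -1.3335  0.6975] w 0.0871454670991397 
 d [-0.1611 -0.3021 -0.0282] n 8.588278881823655 r [ 0.0004  0.0995 -5.8043]
```

Request:
carry_out:
  plan:
    - {"grip": 0, "dp": [-0.019, -0.036, -0.003], "rotation": [0, 0, 0]}
    - {"grip": 0, "dp": [-0.019, -0.036, -0.003], "rotation": [0, 0, 0]}
    - {"grip": 0, "dp": [-0.019, -0.036, -0.003], "rotation": [0, 0, 0]}
    - {"grip": 0, "dp": [-0.019, -0.036, -0.003], "rotation": [0, 0, 0]}
    - {"grip": 0, "dp": [-0.019, -0.036, -0.003], "rotation": [0, 0, 0]}
    - {"grip": 0, "dp": [-0.019, -0.036, -0.003], "rotation": [0, 0, 0]}
    - {"grip": 0, "dp": [-0.019, -0.036, -0.003], "rotation": [0, 0, 0]}
    - {"grip": 0, "dp": [-0.019, -0.036, -0.003], "rotation": [0, 0, -5.8]}

```text
time_s: 0.77
tool_pos: [0.4555, -0.3465, 0.2384]
tool_rot: [179.4, 0.5, -62.4]
force: [1.3, -0.1, 0.6]
grip_width: 0.0871
```

```bash
python3 -c "
from h import *
go(.44,-.02,.2,-61)"
```

```text
t 0.7667 pos [ 0.4555 -0.3465  0.2384] rot [179.4424   0.5228 -62.4179] F [ 1.252  -0.1496  0.6308] w 0.087125093020925 
 d [-0.2962 -0.1378  0.0398] n 8.227057600001638 r [ 0.551   0.5297 -1.4153]
```

Request:
carry_out:
  plan:
    - {"grip": 0, "dp": [-0.037, -0.017, 0.004], "rotation": [0.5, 0.5, -1.4]}
    - {"grip": 0, "dp": [-0.037, -0.017, 0.004], "rotation": [0, 0, 0]}
    - {"grip": 0, "dp": [-0.037, -0.017, 0.004], "rotation": [0, 0, 0]}
    - {"grip": 0, "dp": [-0.037, -0.017, 0.004], "rotation": [0, 0, 0]}
    - {"grip": 0, "dp": [-0.037, -0.017, 0.004], "rotation": [0, 0, 0]}
    - {"grip": 0, "dp": [-0.037, -0.017, 0.004], "rotation": [0, 0, 0]}
    - {"grip": 0, "dp": [-0.037, -0.017, 0.005], "rotation": [0, 0, 0]}
    - {"grip": 0, "dp": [-0.03, -0.017, 0.005], "rotation": [0, 0, 0]}

```text
time_s: 1.43
tool_pos: [0.4351, -0.0203, 0.2018]
tool_rot: [-179.9, 0.1, -60.3]
force: [-0.2, -0.2, -0.5]
grip_width: 0.0867
```

```bash
python3 -c "
from h import *
go(.4395,-.0195,.13,-61)"
```

```text
t 1.4333 pos [ 0.4351 -0.0203  0.2018] rot [-179.9412    0.0691  -60.2776] F [-0.2366 -0.1572 -0.5165] w 0.08665658720715352 
 d [ 0.0016 -0.0041  0.0718] n 1.7978931254169297 r [-0.0583  0.0694  0.7224]
```

Request:
carry_out:
  plan:
    - {"grip": 0, "dp": [0.001, -0.004, 0.03], "rotation": [0, 0, 0.7]}
    - {"grip": 0, "dp": [0, 0, 0.03], "rotation": [0, 0, 0]}
    - {"grip": 0, "dp": [0, 0, 0.03], "rotation": [0, 0, 0]}
    - {"grip": 0, "dp": [0, 0, 0.03], "rotation": [0, 0, 0]}
    - {"grip": 0, "dp": [0, 0, 0.025], "rotation": [0, 0, 0]}
    - {"grip": 0, "dp": [0, 0, 0.012], "rotation": [0, 0, 0]}

```text
time_s: 1.93
tool_pos: [0.4413, -0.007, 0.0423]
tool_rot: [-179.5, -0.4, -59.9]
force: [-0.8, -0.6, 0.7]
grip_width: 0.0869
```

```bash
python3 -c "
from h import *
go(.4395,-.0195,.0435,-61)
s=env.read_camera('side')[:,:,::-1].copy();t=env.read_camera('top')[:,:,::-1].copy()
a=crop(s,310,170,400,270,4);b=crop(t,265,190,335,290,4)
cv2.imwrite('pics/g.png',np.hstack([a,b]))"
```

```text
t 1.9333 pos [ 0.4413 -0.007   0.0423] rot [-179.491    -0.36    -59.8846] F [-0.7506 -0.561   0.7186] w 0.08691641538426018 
 d [ 0.0099  0.0078 -0.0012] n 0.3172979114139395 r [-0.5125 -0.3551  1.117 ]
```

View pics/g.png

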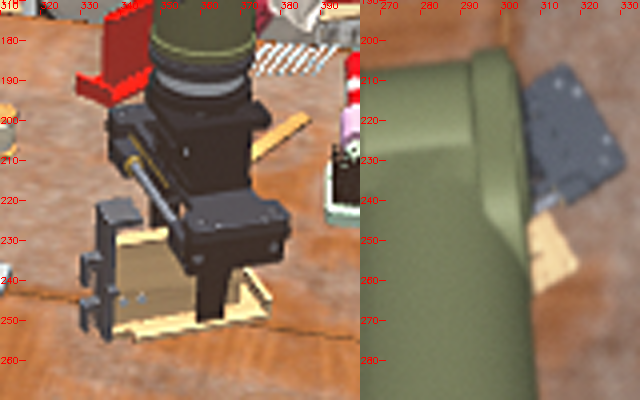

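The fingers straddle the web: the near finger is at side pixel (362,245) and the plate at (335,240). The tool drifted about 12 mm. I'll centre it, then close.

Request:
carry_out:
  plan:
    - {"grip": 0, "dp": [0.01, 0.008, -0.001], "rotation": [-0.5, -0.3, 1.1]}
    - {"grip": 0, "dp": [0, 0, 0], "rotation": [0, 0, 0]}
    - {"grip": 1, "dp": [0, 0, 0], "rotation": [0, 0, 0]}
    - {"grip": 1, "dp": [0, 0, 0], "rotation": [0, 0, 0]}
    - {"grip": 1, "dp": [0, 0, 0], "rotation": [0, 0, 0]}
    - {"grip": 1, "dp": [0, 0, 0], "rotation": [0, 0, 0]}
    - {"grip": 1, "dp": [0, 0, 0], "rotation": [0, 0, 0]}
    - {"grip": 1, "dp": [0, 0, 0], "rotation": [0, 0, 0]}
  force: 40

```text
time_s: 2.7
tool_pos: [0.4434, -0.0225, 0.0496]
tool_rot: [-179.7, -0.3, -61.2]
force: [-0.3, -0.5, -0.1]
grip_width: 0.0552
```

```bash
python3 -c "
from h import *
go(.4395,-.0195,.0435,-61)"
```

```text
t 2.7 pos [ 0.4434 -0.0225  0.0496] rot [-179.6863   -0.3475  -61.2414] F [-0.2992 -0.5489 -0.0937] w 0.055189597352999345 
 d [-0.0045  0.002   0.0061] n 0.1964887774549142 r [-0.313  -0.3482 -0.2405]
```

Request:
carry_out:
  plan:
    - {"grip": 1, "dp": [-0.002, 0.002, 0.005], "rotation": [-0.3, -0.3, 0]}
    - {"grip": 1, "dp": [0, 0, 0], "rotation": [0, 0, 0]}
    - {"grip": 1, "dp": [0, 0, 0], "rotation": [0, 0, 0]}
    - {"grip": 1, "dp": [0, 0, 0], "rotation": [0, 0, 0]}
    - {"grip": 1, "dp": [0, 0, 0], "rotation": [0, 0, 0]}
    - {"grip": 1, "dp": [0, 0, 0], "rotation": [0, 0, 0]}
    - {"grip": 1, "dp": [0, 0, 0], "rotation": [0, 0, 0]}
    - {"grip": 1, "dp": [0, 0, 0], "rotation": [0, 0, 0]}

```text
time_s: 3.37
tool_pos: [0.4402, -0.0217, 0.0438]
tool_rot: [180.0, -0.0, -61.2]
force: [0.0, 0.0, 0.2]
grip_width: 0.0138
```

Request:
carry_out:
  plan:
    - {"grip": 1, "dp": [0, 0, 0], "rotation": [0, 0, 0]}
    - {"grip": 1, "dp": [0, 0, 0], "rotation": [0, 0, 0]}
    - {"grip": 1, "dp": [0, 0, 0], "rotation": [0, 0, 0]}
    - {"grip": 1, "dp": [0, 0, 0], "rotation": [0, 0, 0]}

```text
time_s: 3.7
tool_pos: [0.4402, -0.0217, 0.0438]
tool_rot: [180.0, -0.0, -61.2]
force: [0.6, -1.2, -1.0]
grip_width: 0.0136
```

```bash
python3 -c "
from h import *
go(.4395,-.0195,.0435,-61)"
```

```text
t 3.7 pos [ 0.4402 -0.0217  0.0438] rot [179.9602  -0.026  -61.2061] F [ 0.6087 -1.2165 -0.995 ] w 0.01363585794679386 
 d [-0.0022 -0.0004  0.0003] n 0.05712345370958766 r [ 0.0398 -0.0259 -0.2061]
```

Request:
carry_out:
  plan:
    - {"grip": 1, "dp": [0, 0, -0.01], "rotation": [0, 0, 0]}
    - {"grip": 1, "dp": [0, 0, -0.025], "rotation": [0, 0, 0]}
    - {"grip": 1, "dp": [0, 0, -0.025], "rotation": [0, 0, 0]}
    - {"grip": 1, "dp": [0, 0, -0.025], "rotation": [0, 0, 0]}
    - {"grip": 1, "dp": [0, 0, -0.012], "rotation": [0, 0, 5]}
    - {"grip": 1, "dp": [0, 0, 0], "rotation": [0, 0, 7]}
    - {"grip": 1, "dp": [0, 0, 0], "rotation": [0, 0, 7]}
    - {"grip": 1, "dp": [0, 0, 0], "rotation": [0, 0, 5]}

```text
time_s: 4.37
tool_pos: [0.4365, -0.0195, 0.1474]
tool_rot: [179.6, 0.1, -85.9]
force: [-0.4, 0.1, -2.6]
grip_width: 0.0139
```

```bash
python3 -c "
from h import *
go(.49,.026,.136,-89)"
```

```text
t 4.3667 pos [ 0.4365 -0.0195  0.1474] rot [179.5976   0.1123 -85.9037] F [-0.393   0.0765 -2.5765] w 0.013930872928852655 
 d [-0.0416 -0.0567  0.0111] n 1.7801799797814748 r [0.4053 0.1014 3.0967]
```

Request:
carry_out:
  plan:
    - {"grip": 1, "dp": [-0.014, -0.018, 0.003], "rotation": [0.4, 0, 2]}
    - {"grip": 1, "dp": [-0.014, -0.018, 0.003], "rotation": [0, 0, 1]}
    - {"grip": 1, "dp": [-0.012, -0.016, 0.003], "rotation": [0, 0, 0]}
    - {"grip": 1, "dp": [0, 0, 0], "rotation": [0, 0, 0]}
    - {"grip": 1, "dp": [0, 0, 0], "rotation": [0, 0, 0]}
    - {"grip": 1, "dp": [0, 0, 0], "rotation": [0, 0, 0]}

```text
time_s: 4.87
tool_pos: [0.4863, 0.0237, 0.1405]
tool_rot: [179.9, 0.0, -89.4]
force: [-0.3, -0.1, -2.0]
grip_width: 0.0143
```

```bash
python3 -c "
from h import *
go(.49,.026,.136,-89)
s=env.read_camera('side')[:,:,::-1].copy();t=env.read_camera('top')[:,:,::-1].copy()
a=crop(s,265,170,355,260,5);b=crop(t,245,130,315,220,4)
b=np.vstack([b,np.zeros((90,280,3),np.uint8)]);
cv2.imwrite('pics/i.png',np.hstack([a,b]))
cv2.imwrite('pics/iside.png',s);cv2.imwrite('pics/itop.png',t)"
```

```text
t 4.8667 pos [0.4863 0.0237 0.1405] rot [179.9093   0.0369 -89.4025] F [-0.3241 -0.0689 -1.9542] w 0.014269050658307927 
 d [-0.0023 -0.0038  0.0045] n 0.15754948199357732 r [ 0.0905  0.0372 -0.4024]
```

View pics/i.png

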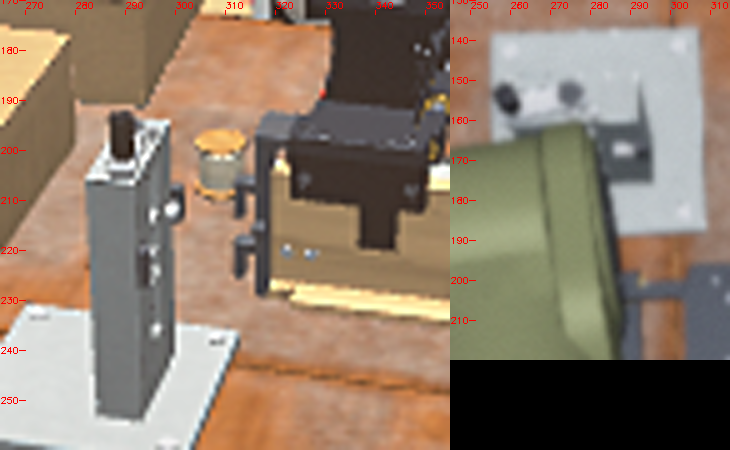

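The hooks are clear of the face. The upper tooth's lower tip is at side pixel (313,213) and the lower one at (312.5,225.5). The plate's rear bottom edge is at (317,229). I'll check these against the predicted positions, along with the slots' y.

Run:
```python
from h import *
for u,v,z in[(276,163,.153),(277.5,167.3,.111),(279,172,.069),(280,175,.012)]: print("slot",plane("top",u,v,z))
o=env.get_obs();T=o["tool_pos"];yaw=np.radians(o["tool_rot"][2]+90)
M=np.array([[np.cos(yaw),-np.sin(yaw),0],[np.sin(yaw),np.cos(yaw),0],[0,0,1]])
W=T+[0,0,.0190]
for n,p in dict(platebot=[.075,.0,-.0625],uptip=[.0875,0,.0035-.018],lowtip=[.0875,0,-.0565],headrearL=[.075,.016,.0495],headfrontL=[.047,.016,.0495],headrearR=[.075,-.016,.0495]).items(): print(n,proj("side",W+M@p))
for n,p in dict(slotup=[.623,.0275,.136],upTop=[.623,.0275,.17],slotmid=[.623,.0275,.094],topR=[.623,-.0125,.182],topL=[.623,.0675,.182],botR=[.623,-.0125,.012],knob=[.637,.0635,.209]).items(): print(n,proj("side",np.array(p)),proj("top",np.array(p)))
```

```text
slot [0.6256 0.0292 0.153 ]
slot [0.6251 0.0296 0.111 ]
slot [0.6226 0.0297 0.069 ]
slot [0.6276 0.0323 0.012 ]
platebot [315.6711 226.3531]
uptip [311.6041 212.2865]
lowtip [311.6728 224.1851]
headrearL [314.3919 196.359 ]
headfrontL [323.8992 197.4181]
headrearR [316.9108 191.3606]
slotup [295.4197 213.4866] [277.3601 165.6787]
upTop [295.1434 203.6632] [275.9871 162.2457]
slotmid [295.7515 225.2636] [278.9397 169.6288]
topR [298.7386 194.0059] [291.9984 160.6719]
topL [291.1337 206.6172] [258.9332 161.2854]
botR [299.7995 240.2189] [295.8586 176.263 ]
knob [286.5721 197.1785] [259.0216 152.5621]
```

```bash
python3 -c "
from h import *
go(.528,.027,.1375,-89)"
```

```text
t 4.9667 pos [0.486  0.0229 0.1404] rot [179.9064  -0.0085 -89.4701] F [-0.2164  0.0234 -3.4635] w 0.013701608594263143 
 d [-0.0037 -0.042   0.0029] n 1.057566030204533 r [ 0.0936 -0.0081 -0.4701]
```

Request:
carry_out:
  plan:
    - {"grip": 1, "dp": [-0.003, -0.014, 0.002], "rotation": [0, 0, -0.5]}
    - {"grip": 1, "dp": [-0.001, -0.014, 0.001], "rotation": [0, 0, 0]}
    - {"grip": 1, "dp": [0, -0.012, 0], "rotation": [0, 0, 0]}
    - {"grip": 1, "dp": [0, 0, 0], "rotation": [0, 0, 0]}
    - {"grip": 1, "dp": [0, 0, 0], "rotation": [0, 0, 0]}

```text
time_s: 5.38
tool_pos: [0.5239, 0.023, 0.1377]
tool_rot: [179.8, -0.3, -89.3]
force: [-0.0, 1.0, -3.0]
grip_width: 0.014
```

```bash
python3 -c "
from h import *
go(.528,.027,.1375,-89)"
```

```text
t 5.3833 pos [0.5239 0.023  0.1377] rot [179.7703  -0.2918 -89.261 ] F [-0.0477  0.9615 -2.9782] w 0.014003118546591418 
 d [-0.0039 -0.0041  0.0002] n 0.14209947358256944 r [ 0.2304 -0.2913 -0.2616]
```

Request:
carry_out:
  plan:
    - {"grip": 1, "dp": [-0.004, 0, 0], "rotation": [0.2, -0.3, -0.2]}
    - {"grip": 1, "dp": [0, 0, 0], "rotation": [0, 0, 0]}
    - {"grip": 1, "dp": [0, 0, 0], "rotation": [0, 0, 0]}

```text
time_s: 5.63
tool_pos: [0.5217, 0.0261, 0.1377]
tool_rot: [179.9, -0.0, -89.1]
force: [0.2, -0.6, -2.8]
grip_width: 0.0136
```

```bash
python3 -c "
from h import *
go(.548,.027,.1375,-89)
s=env.read_camera('side')[:,:,::-1].copy()
cv2.imwrite('pics/i2.png',crop(s,270,180,340,250,8))"
```

```text
t 5.6333 pos [0.5217 0.0261 0.1377] rot [179.8899  -0.0492 -89.1325] F [ 0.1727 -0.6311 -2.7804] w 0.01359968062880022 
 d [-0.0005 -0.0263  0.0001] n 0.6585200833115659 r [ 0.1101 -0.049  -0.1325]
```

View pics/i2.png

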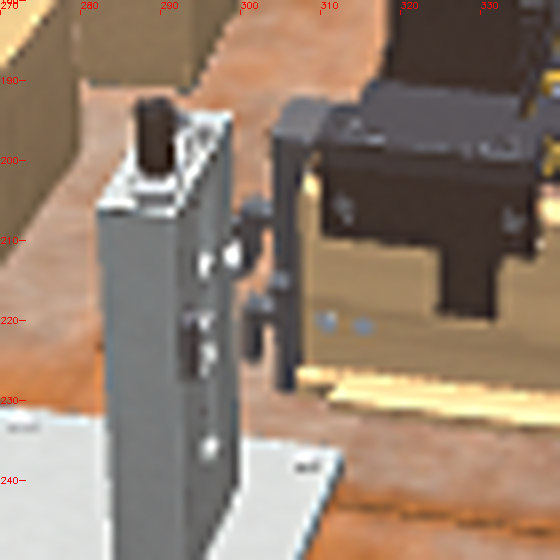

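The tooth tips at (300.5,214) and (301.5,225) line up with the slots' bottom edges at about (295,214) and (295,225.5). I'll lower 2 mm and go in gently.

Request:
carry_out:
  plan:
    - {"grip": 1, "dp": [-0.001, -0.006, 0.002], "rotation": [0, 0, 0]}
    - {"grip": 1, "dp": [0, -0.006, 0], "rotation": [0, 0, 0]}
    - {"grip": 1, "dp": [0, -0.005, 0], "rotation": [0, 0, 0]}
    - {"grip": 1, "dp": [0, -0.003, 0], "rotation": [0, 0, 0]}

```text
time_s: 6.02
tool_pos: [0.5424, 0.0272, 0.1358]
tool_rot: [179.9, -0.1, -89.1]
force: [-0.2, 0.7, -3.5]
grip_width: 0.0133
```

```bash
python3 -c "
from h import *
go(.548,.027,.136,-89)"
```

```text
t 6.0167 pos [0.5424 0.0272 0.1358] rot [179.9212  -0.1428 -89.1423] F [-0.1521  0.6667 -3.4756] w 0.013335047876802212 
 d [ 0.0003 -0.0056 -0.0002] n 0.13933339273118742 r [ 0.079  -0.1427 -0.1424]
```

No contact, so the hooks are in the slots. I'll advance to contact.

Request:
carry_out:
  plan:
    - {"grip": 1, "dp": [0, -0.003, 0], "rotation": [0, 0, 0]}
    - {"grip": 1, "dp": [0, -0.003, 0], "rotation": [0, 0, 0]}
    - {"grip": 1, "dp": [0, -0.002, 0], "rotation": [0, 0, 0]}

```text
time_s: 6.27
tool_pos: [0.551, 0.0277, 0.1353]
tool_rot: [179.8, -0.1, -89.1]
force: [-9.4, 0.2, 3.3]
grip_width: 0.0134
```

Request:
carry_out:
  plan:
    - {"grip": 1, "dp": [0, -0.002, 0], "rotation": [0, 0, 0]}
    - {"grip": 1, "dp": [0, -0.002, 0], "rotation": [0, 0, 0]}

```text
time_s: 6.43
tool_pos: [0.5507, 0.0278, 0.135]
tool_rot: [179.1, -0.1, -89.1]
force: [-8.8, -0.4, 4.0]
grip_width: 0.0139
```

The plate is on the face at TCP x 0.551. Now I'll ease off and let it down towards the rollers.

Request:
carry_out:
  plan:
    - {"grip": 1, "dp": [0, 0.001, 0.003], "rotation": [0.4, 0, 0]}
    - {"grip": 1, "dp": [0, 0, 0.003], "rotation": [0, 0, 0]}
    - {"grip": 1, "dp": [0, 0, 0.003], "rotation": [0, 0, 0]}
    - {"grip": 1, "dp": [0, 0, 0.002], "rotation": [0, 0, 0]}

```text
time_s: 6.77
tool_pos: [0.5499, 0.0262, 0.1241]
tool_rot: [179.5, -0.3, -89.2]
force: [-4.1, -2.9, 3.6]
grip_width: 0.014
```

```bash
python3 -c "
from h import *
go(.5505,.027,.125,-89)"
```

```text
t 6.7667 pos [0.5499 0.0262 0.1241] rot [179.5058  -0.3042 -89.1954] F [-4.0773 -2.872   3.6141] w 0.014049990541863868 
 d [-0.0008 -0.0006 -0.0009] n 0.033581280151753504 r [ 0.4947 -0.3034 -0.1967]
```

Request:
carry_out:
  plan:
    - {"grip": 0.3, "dp": [0, 0, 0], "rotation": [0, 0, 0]}
    - {"grip": 0.3, "dp": [0, 0, 0], "rotation": [0, 0, 0]}
    - {"grip": 0.3, "dp": [0, 0, 0], "rotation": [0, 0, 0]}
    - {"grip": 0.3, "dp": [0, 0, 0], "rotation": [0, 0, 0]}
    - {"grip": 0.3, "dp": [0, 0, -0.01], "rotation": [0, 0, 0]}
    - {"grip": 0.3, "dp": [0, 0, -0.03], "rotation": [0, 0, 0]}
    - {"grip": 0.3, "dp": [0, 0, -0.035], "rotation": [0, 0, 0]}
    - {"grip": 1, "dp": [0, 0, -0.035], "rotation": [0, 0, 0]}

```text
time_s: 7.43
tool_pos: [0.5474, 0.028, 0.2321]
tool_rot: [178.9, -0.0, -89.1]
force: [0.9, 0.3, 0.1]
grip_width: 0.0545
```

```bash
python3 -c "
from h import *
go(.609,.028,.225,-89)
s=env.read_camera('side')[:,:,::-1].copy();cv2.imwrite('pics/r.png',crop(s,270,180,340,250,8))"
```

```text
t 7.4333 pos [0.5474 0.028  0.2321] rot [178.8779  -0.0311 -89.0633] F [0.9221 0.2638 0.0678] w 0.054523612599497 
 d [ 0.001  -0.0617  0.0059] n 1.5491126973701803 r [ 1.1221 -0.0305 -0.0636]
```

View pics/r.png

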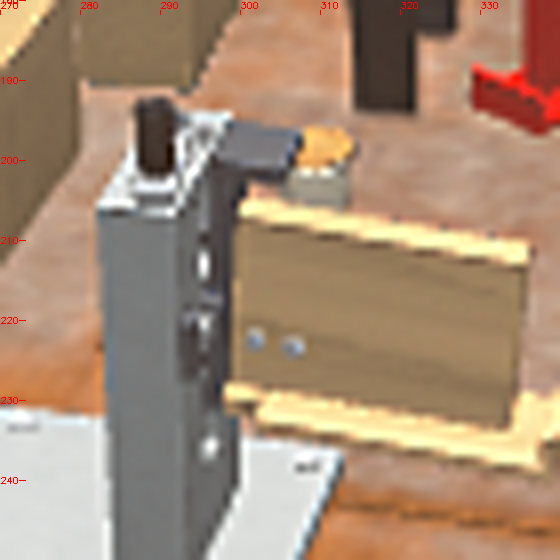

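The bracket hangs on the rollers, with its head at side pixel (302,198). I'll shut the fingers, then go over the head.

Request:
carry_out:
  plan:
    - {"grip": 1, "dp": [0, 0, 0], "rotation": [1.1, 0, 0]}
    - {"grip": 1, "dp": [0, 0, 0], "rotation": [0, 0, 0]}
    - {"grip": 1, "dp": [0, 0, 0], "rotation": [0, 0, 0]}
    - {"grip": 1, "dp": [0, -0.01, 0], "rotation": [0, 0, 0]}
    - {"grip": 1, "dp": [0, -0.015, 0], "rotation": [0, 0, 0]}
    - {"grip": 1, "dp": [0, -0.015, 0], "rotation": [0, 0, 0]}
    - {"grip": 1, "dp": [0, -0.013, 0], "rotation": [0, 0, 0]}
    - {"grip": 1, "dp": [0, 0, 0], "rotation": [0, 0, 0]}

```text
time_s: 8.15
tool_pos: [0.6082, 0.0299, 0.2413]
tool_rot: [-179.1, -0.2, -89.0]
force: [-0.2, -0.6, -0.3]
grip_width: 0.0052
```

```bash
python3 -c "
from h import *
go(.608,.028,.198,-89)"
```

```text
t 8.15 pos [0.6082 0.0299 0.2413] rot [-179.0892   -0.2024  -89.0496] F [-0.2343 -0.6379 -0.3362] w 0.005196065624733167 
 d [0.0018 0.001  0.0433] n 1.0839108786474436 r [-0.9107 -0.2027 -0.048 ]
```

Request:
carry_out:
  plan:
    - {"grip": 1, "dp": [0.002, 0.001, 0.015], "rotation": [-0.9, -0.2, 0]}
    - {"grip": 1, "dp": [0, 0, 0.015], "rotation": [0, 0, 0]}
    - {"grip": 1, "dp": [0, 0, 0.008], "rotation": [0, 0, 0]}
    - {"grip": 1, "dp": [0, 0, 0.003], "rotation": [0, 0, 0]}

```text
time_s: 8.48
tool_pos: [0.6058, 0.0278, 0.1927]
tool_rot: [179.5, 0.1, -89.0]
force: [-0.6, -0.9, 12.5]
grip_width: 0.0004
```

```bash
python3 -c "
from h import *
go(.608,.028,.193,-89)"
```

```text
t 8.4833 pos [0.6058 0.0278 0.1927] rot [179.4782   0.125  -89.0185] F [-0.6007 -0.9329 12.5033] w 0.00040185244421821095 
 d [-0.0002 -0.0022 -0.0003] n 0.05473974906365189 r [ 0.5218  0.1251 -0.0179]
```

Contact is at 0.1927, which is the expected height. Pressing now.

Request:
carry_out:
  plan:
    - {"grip": 1, "dp": [0, -0.001, 0.003], "rotation": [0, 0, 0]}
    - {"grip": 1, "dp": [0, 0, 0.003], "rotation": [0, 0, 0]}
    - {"grip": 1, "dp": [0, 0, 0.003], "rotation": [0, 0, 0]}
    - {"grip": 1, "dp": [0, 0, 0.003], "rotation": [0, 0, 0]}

```text
time_s: 8.82
tool_pos: [0.607, 0.028, 0.182]
tool_rot: [179.6, 0.1, -89.0]
force: [0.6, 0.0, 0.5]
grip_width: 0.0003
```

Request:
carry_out:
  plan:
    - {"grip": 1, "dp": [0, 0, 0.002], "rotation": [0, 0, 0]}
    - {"grip": 1, "dp": [0, 0, 0.002], "rotation": [0, 0, 0]}

```text
time_s: 8.98
tool_pos: [0.6072, 0.0281, 0.1817]
tool_rot: [179.7, 0.0, -89.0]
force: [-4.7, -0.2, 14.1]
grip_width: 0.0005
```

It's home: the head is solid at 0.1817, against 0.182 expected. I'll raise, then measure the knob by its dark mask in both stored first views.

Request:
carry_out:
  plan:
    - {"grip": 1, "dp": [0, 0.002, -0.02], "rotation": [0, 0, 0]}
    - {"grip": 0.6, "dp": [0, 0.01, -0.03], "rotation": [0, 0, 0]}
    - {"grip": 0.6, "dp": [0, 0.02, -0.03], "rotation": [0, 0, 0]}
    - {"grip": 0.6, "dp": [0, 0.02, 0], "rotation": [0, 0, 0]}
    - {"grip": 0.6, "dp": [0, 0, 0], "rotation": [0, 0, 0]}

```text
time_s: 9.4
tool_pos: [0.551, 0.0268, 0.2618]
tool_rot: [179.2, 0.0, -89.0]
force: [0.2, -0.7, -0.1]
grip_width: 0.0199
```

Run:
```python
from h import *
go(.6,.06,.26,-89)
s=env.read_camera('side')[:,:,::-1].copy();cv2.imwrite('pics/k.png',crop(s,270,180,340,250,8))
t=cv2.imread('pics/top0.png')
for n,im,(x0,y0,x1,y1) in[("side",s,(283,188,295,206)),("top",t,(250,146,264,162))]:
    g=im.max(2)[y0:y1,x0:x1]; ys,xs=np.nonzero(g<75); print(n,len(xs),xs.mean()+x0,ys.mean()+y0,xs.min()+x0,xs.max()+x0,ys.min()+y0,ys.max()+y0)
for a in(1.2,1.4,1.57,1.7):
  k=np.array([.637-.036*np.cos(a+.017),.0285+.036*np.sin(a+.017),.209]); print(a,k,proj("side",k),proj("top",k),"top of knob",proj("side",k+[0,0,.014]),proj("top",k+[0,0,.014]))
for n,p in dict(headhome=[.609,.0285,.182],rearL=[.623,.0445,.182],frontL=[.595,.0445,.182],frontR=[.595,.0125,.182]).items(): print(n,proj("side",np.array(p)))
```

```text
t 9.4 pos [0.551  0.0268 0.2618] rot [179.2254   0.0333 -88.9939] F [ 0.1944 -0.6718 -0.0996] w 0.019868585387741906 
 d [-0.0323 -0.0495  0.0011] n 1.4789056988394784 r [0.7746 0.0333 0.0063]
side 39 288.8974358974359 197.07692307692307 287 291 193 201
top 16 259.0 155.0625 257 261 152 157
1.2 [0.6245 0.0623 0.209 ] [290.875  197.4731] [259.5242 157.6621] top of knob [290.7295 193.1417] [258.6726 156.0564]
1.4 [0.6315 0.0641 0.209 ] [288.3578 197.4891] [258.7685 154.823 ] top of knob [288.1975 193.157 ] [257.9071 153.1787]
1.57 [0.6376 0.0645 0.209 ] [286.2728 197.3157] [258.6003 152.3313] top of knob [286.1005 192.9858] [257.7373 150.6531]
1.7 [0.6422 0.0641 0.209 ] [284.7554 197.0707] [258.7689 150.4248] top of knob [284.5744 192.7439] [257.909  148.7208]
headhome [299.5017 200.832 ]
rearL [293.4097 202.8427]
frontL [302.6341 203.9538]
frontR [305.4834 198.8577]
```

View pics/k.png

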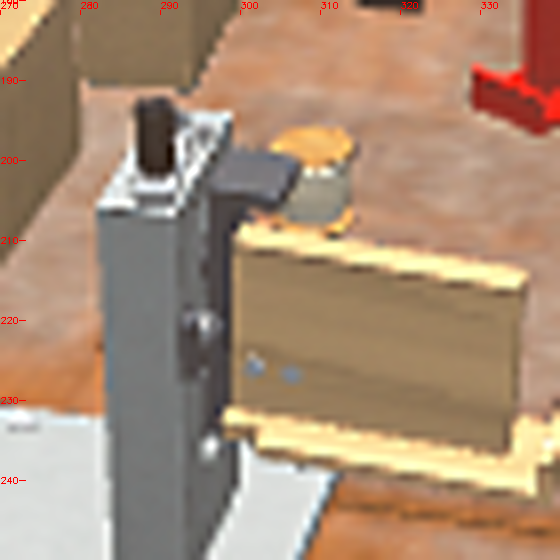

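The head has dropped about 3.5 px, so the bracket is home. The knob measures about (0.631,0.064) at an angle of about 1.38 rad, and both views agree. I'll go over it with the fingers about 39 mm apart.

Request:
carry_out:
  plan:
    - {"grip": 0.55, "dp": [0, 0, 0], "rotation": [0.8, 0, 0]}
    - {"grip": 0.55, "dp": [-0.012, -0.025, 0], "rotation": [0, 0, 0]}
    - {"grip": 0.55, "dp": [-0.013, -0.03, 0], "rotation": [0, 0, 0]}
    - {"grip": 0.55, "dp": [-0.012, -0.023, 0], "rotation": [0, 0, 0]}
    - {"grip": 0.55, "dp": [0, 0, 0], "rotation": [0, 0, 0]}
    - {"grip": 0.55, "dp": [0, 0, 0], "rotation": [0, 0, 0]}

```text
time_s: 9.95
tool_pos: [0.6317, 0.0629, 0.2555]
tool_rot: [179.9, -0.2, -89.3]
force: [-0.3, -0.2, 0.1]
grip_width: 0.0388
```

```bash
python3 -c "
from h import *
go(.631,.064,.206,-89)"
```

```text
t 9.95 pos [0.6317 0.0629 0.2555] rot [179.8879  -0.1554 -89.2869] F [-0.2991 -0.2352  0.0611] w 0.038826283974120746 
 d [-0.0012  0.0006  0.0495] n 1.2371666441684848 r [ 0.1125 -0.1551 -0.2871]
```

Request:
carry_out:
  plan:
    - {"grip": 0.55, "dp": [-0.001, 0, 0.02], "rotation": [0, 0, 0]}
    - {"grip": 0.55, "dp": [0, 0, 0.018], "rotation": [0, 0, 0]}
    - {"grip": 0.55, "dp": [0, 0, 0.008], "rotation": [0, 0, 0]}
    - {"grip": 0.55, "dp": [0, 0, 0.002], "rotation": [0, 0, 0]}

```text
time_s: 10.28
tool_pos: [0.6305, 0.063, 0.2035]
tool_rot: [179.7, -0.1, -89.3]
force: [0.3, 0.1, -0.2]
grip_width: 0.039
```

```bash
python3 -c "
from h import *
go(.631,.064,.206,-89)"
```

```text
t 10.2833 pos [0.6305 0.063  0.2035] rot [179.7473  -0.1292 -89.2891] F [ 0.2646  0.073  -0.2055] w 0.03900230081191391 
 d [-0.001  -0.0005 -0.0025] n 0.06967213006394755 r [ 0.253  -0.1286 -0.2894]
```

Request:
carry_out:
  plan:
    - {"grip": 1, "dp": [0, 0, -0.001], "rotation": [0, 0, 0]}
    - {"grip": 1, "dp": [0, 0, 0], "rotation": [0, 0, 0]}
    - {"grip": 1, "dp": [0, 0, 0], "rotation": [0, 0, 0]}
    - {"grip": 1, "dp": [0, 0, 0], "rotation": [0, 0, 0]}
    - {"grip": 1, "dp": [0, 0, 0], "rotation": [0, 0, 0]}
    - {"grip": 1, "dp": [0, 0, 0], "rotation": [0, 0, 0]}
    - {"grip": 1, "dp": [0, 0, 0], "rotation": [0, 0, 0]}
  force: 10

```text
time_s: 10.87
tool_pos: [0.6301, 0.0621, 0.2065]
tool_rot: [179.8, -0.1, -89.4]
force: [0.3, 1.2, -1.7]
grip_width: 0.0136
```

```bash
python3 -c "
from h import *
go(.631,.064,.205,-89)"
```

```text
t 10.8667 pos [0.6301 0.0621 0.2065] rot [179.8494  -0.1313 -89.373 ] F [ 0.2708  1.1993 -1.711 ] w 0.013569670234147041 
 d [-0.0019 -0.0009  0.0015] n 0.06340034416754486 r [ 0.151  -0.1308 -0.3732]
```

The knob is gripped at 13.6 mm. Now I'll sweep it along the arc.

Request:
carry_out:
  plan:
    - {"grip": 1, "dp": [0.001, 0.005, 0.001], "rotation": [0, 0, 0]}
    - {"grip": 1, "dp": [0.002, 0.005, 0], "rotation": [0, 0, 0]}
    - {"grip": 1, "dp": [0.003, 0.0045, 0], "rotation": [0, 0, 0]}
    - {"grip": 1, "dp": [0.0035, 0.0045, 0], "rotation": [0, 0, 0]}
    - {"grip": 1, "dp": [0, 0, 0], "rotation": [0, 0, 0]}

```text
time_s: 11.28
tool_pos: [0.6119, 0.0552, 0.2064]
tool_rot: [-179.7, 0.1, -89.2]
force: [1.6, 0.4, -2.6]
grip_width: 0.0133
```

```bash
python3 -c "
from h import *
go(.6054,.0448,.205,-89)"
```

```text
t 11.2833 pos [0.6119 0.0552 0.2064] rot [-179.7471    0.1495  -89.1714] F [ 1.564   0.4485 -2.5981] w 0.013262615177296556 
 d [0.0103 0.0067 0.0013] n 0.3087187515047468 r [-0.2531  0.1491 -0.1718]
```

Request:
carry_out:
  plan:
    - {"grip": 1, "dp": [0.005, 0.004, 0.001], "rotation": [-0.2, 0, 0]}
    - {"grip": 1, "dp": [0.005, 0.003, 0], "rotation": [0, 0, 0]}
    - {"grip": 1, "dp": [0.004, 0.002, 0], "rotation": [0, 0, 0]}
    - {"grip": 1, "dp": [0.004, 0.001, 0], "rotation": [0, 0, 0]}
    - {"grip": 1, "dp": [0, 0, 0], "rotation": [0, 0, 0]}

```text
time_s: 11.7
tool_pos: [0.598, 0.0419, 0.2063]
tool_rot: [179.8, 0.5, -88.9]
force: [1.4, 1.4, -2.6]
grip_width: 0.0134
```

```bash
python3 -c "
from h import *
go(.601,.027,.205,-89)"
```

```text
t 11.7 pos [0.598  0.0419 0.2063] rot [179.8054   0.5385 -88.8517] F [ 1.4093  1.4245 -2.5835] w 0.013398223653966675 
 d [ 0.015  -0.0027  0.0012] n 0.3820429833921391 r [0.1953 0.5383 0.1493]
```

Request:
carry_out:
  plan:
    - {"grip": 1, "dp": [0.004, 0, 0.001], "rotation": [0, 0.5, 0]}
    - {"grip": 1, "dp": [0.004, 0, 0], "rotation": [0, 0, 0]}
    - {"grip": 1, "dp": [0.004, 0, 0], "rotation": [0, 0, 0]}
    - {"grip": 1, "dp": [0.003, 0, 0], "rotation": [0, 0, 0]}
    - {"grip": 1, "dp": [0.002, 0, 0], "rotation": [0, 0, 0]}

```text
time_s: 12.12
tool_pos: [0.5929, 0.0301, 0.2063]
tool_rot: [179.2, 0.3, -88.5]
force: [-1.3, 3.0, 0.3]
grip_width: 0.0127
```

Request:
carry_out:
  plan:
    - {"grip": 1, "dp": [0.002, 0, 0], "rotation": [0, 0, 0]}
    - {"grip": 1, "dp": [0.002, 0, 0], "rotation": [0, 0, 0]}

```text
time_s: 12.28
tool_pos: [0.5919, 0.0257, 0.2063]
tool_rot: [179.0, 0.3, -88.5]
force: [-2.8, 5.5, 1.0]
grip_width: 0.0124
```

Request:
carry_out:
  plan:
    - {"grip": 1, "dp": [0, -0.005, 0], "rotation": [0.5, 0.2, 0]}
    - {"grip": 1, "dp": [0.001, -0.003, 0], "rotation": [0.5, 0, 0]}
    - {"grip": 1, "dp": [0.002, 0, 0], "rotation": [0, 0, 0]}

```text
time_s: 12.53
tool_pos: [0.5924, 0.0256, 0.2062]
tool_rot: [179.0, 0.2, -88.4]
force: [4.0, 8.9, -1.9]
grip_width: 0.0131
```

```bash
python3 -c "
from h import *
go(.601,.027,.205,-89)"
```

```text
t 12.5333 pos [0.5924 0.0256 0.2062] rot [179.0447   0.218  -88.407 ] F [ 4.0129  8.8753 -1.8977] w 0.013063319215093693 
 d [-0.0011 -0.0087  0.0011] n 0.21996039535243536 r [0.9564 0.2131 0.5948]
```

Sideways force is rising (8.9 N) with no motion at y 0.0256, so the knob is at its stop. I'll release, raise and check.

Request:
carry_out:
  plan:
    - {"grip": 0.6, "dp": [-0.001, 0, 0], "rotation": [0, 0, 0]}
    - {"grip": 0.6, "dp": [0, 0, 0], "rotation": [0, 0, 0]}
    - {"grip": 0.6, "dp": [0, 0, 0], "rotation": [0, 0, 0]}
    - {"grip": 0.6, "dp": [0, 0, -0.01], "rotation": [0, 0, 0]}
    - {"grip": 0.6, "dp": [0, 0, -0.03], "rotation": [0, 0, 0]}
    - {"grip": 0.6, "dp": [0, 0, -0.035], "rotation": [0, 0, 0]}
    - {"grip": 0.6, "dp": [0.02, 0.02, -0.02], "rotation": [0, 0, 0]}
    - {"grip": 0.6, "dp": [0.03, 0.02, 0], "rotation": [0, 0, 0]}

```text
time_s: 13.2
tool_pos: [0.5578, -0.0286, 0.3063]
tool_rot: [179.2, -0.1, -88.3]
force: [-0.5, -0.2, 0.5]
grip_width: 0.0348
```

Request:
carry_out:
  plan:
    - {"grip": 0.6, "dp": [0.04, 0, 0], "rotation": [0, 0, 0]}
    - {"grip": 0.6, "dp": [0.04, 0, 0], "rotation": [0, 0, 0]}
    - {"grip": 0.6, "dp": [0.04, 0, 0], "rotation": [0, 0, 0]}
    - {"grip": 0.6, "dp": [0.04, 0, 0], "rotation": [0, 0, 0]}
    - {"grip": 0.6, "dp": [0.03, 0, 0], "rotation": [0, 0, 0]}
    - {"grip": 0.6, "dp": [0, 0, 0], "rotation": [0, 0, 0]}
    - {"grip": 0.6, "dp": [0, 0, 0], "rotation": [0, 0, 0]}

```text
time_s: 13.78
tool_pos: [0.5592, -0.2419, 0.3199]
tool_rot: [179.8, -1.3, -89.3]
force: [1.3, 0.9, 0.6]
grip_width: 0.0351
```

Run:
```python
from h import *
go(.601,.027,.205,-89)
s=env.read_camera('side')[:,:,::-1].copy();t=env.read_camera('top')[:,:,::-1].copy()
a=crop(s,270,180,340,250,6);b=crop(t,250,130,310,210,5)
cv2.imwrite('pics/f.png',np.hstack([np.vstack([a,np.zeros((0,420,3),np.uint8)]),cv2.copyMakeBorder(b,0,20,0,0,0)[:420]]))
for q in(0,.15,.3):
    k=np.array([.637-.036*np.cos(q),.0275+.036*np.sin(q),.209]);print(q,proj("side",k),proj("top",k))
```

```text
t 13.7833 pos [ 0.5592 -0.2419  0.3199] rot [179.8262  -1.3243 -89.2978] F [1.269  0.9247 0.5943] w 0.035094468010801676 
 d [-0.2709 -0.0454  0.1085] n 7.384233610418492 r [ 0.1773 -1.3239 -0.2998]
0 [302.0539 192.8941] [274.3184 167.081 ]
0.15 [301.4268 193.7135] [272.025  166.9571]
0.3 [300.5404 194.4895] [269.7827 166.5016]
```

View pics/f.png

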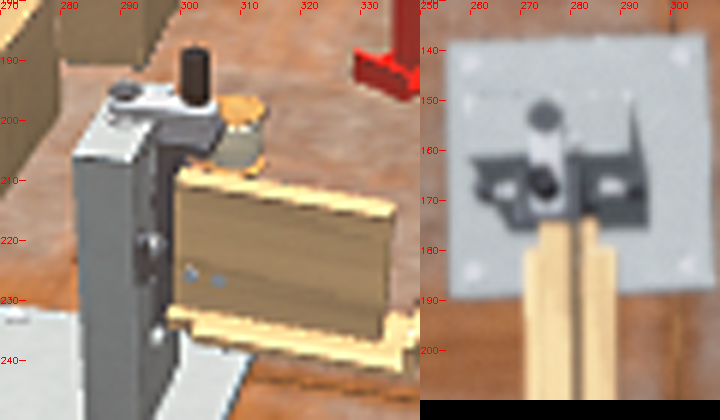

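The bar now points straight across the bracket's head: in the top view the pivot is at (272.6,153.5) and the knob at (272.5,167). In the side view the bracket is unchanged at home. One numeric check of the angle, then I'll hand in.

Run:
```python
from h import *
t=env.read_camera('top').astype(int);g=t.max(2)
def c(x0,y0,x1,y1,th):
    ys,xs=np.nonzero(g[y0:y1,x0:x1]<th);return xs.mean()+x0,ys.mean()+y0,len(xs)
k=c(268,161,278,172,60);p=c(268,147,278,158,140);print(k,p)
K,P=plane("top",*k[:2],.212),plane("top",*p[:2],.199);d=P-K;a=np.arctan2(-d[1],d[0])+.02
print(K,P,"radius",np.hypot(*d[:2]),"angle",a)
if abs(a)<.15: print(env.sign_off())
```

```text
(np.float64(275.25), np.float64(167.75), 4) (np.float64(274.5), np.float64(153.0), 26)
[0.5986 0.025  0.212 ] [0.6381 0.028  0.199 ] radius 0.03966889375090706 angle -0.05645624605694452
the job is handed in; nothing more can be done
None
```

The bracket is hung in the upper two slots, pressed home past the rollers and locked by the turnbutton. I handed the job in at about 14 s of the 67 s allowed. No verdict is reported at hand-in.

- **Hanging:** I gripped the bracket on its web, put both hooks into the slots and let it down onto the rollers.
- **Pressing home:** with shut fingers on the head, it went from 192.7 mm to a solid stop at 181.7 mm. A bracket that is home should stand at 182 mm. A later side view showed the matching drop.
- **Turnbutton:** I gripped the knob and swung it round until it stopped moving, with about 9 N sideways. The last top view puts the bar at about -0.06 rad from its stop, within the 0.2 rad limit. That is a rough figure: the knob mask held only 4 pixels, and the pivot-to-knob distance came out at 39.7 mm instead of 36 mm. The pictures show the bar straight across the head.
- **Clear of the scene:** the arm ended about 0.27 m to the side of the bracket, touching nothing.
- **Not checked:** I did not measure the sideways position of the hooks or the tilt at the end, or check that the tools had not moved. No contact with the tools was planned, and no unexpected force showed up on the way.

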